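# Gauge the slicer's blade guide

### The arm

A 6-joint arm with a two-finger parallel gripper is mounted at the origin on the work surface; the furniture and walls round the work are solid. World frame = base frame: x ahead of the robot, y to its left, z up, the work surface at z = 0. Lengths are in mm, angles in rad, forces in N, time in s.
With the tool pointing down it reaches from about 400 to 925 mm from the base axis. Payload 12.5 kg.
Tool frame: the origin (TCP) lies between the finger pads; the fingertips stand 25 mm ahead of it and the grasp point (between the pads) lies 6 mm ahead of it; z points along the fingers, y is the line along which they close (so a half turn about z gives the same grasp; the last joint's range is limited). The gripper opens to 95 mm and grips with 3 to 60 N. Pads are 20 mm wide; open, the fingers measure 119 mm over their backs; the gripper's body (75 mm by 180 mm) begins 59 mm behind the grasp point.
Start: joints at [-1.436, 0.491, 1.559, -0, 1.092, -0.106], TCP at [149.072, -606.977, 239.661] pointing down, gripper open.
Joint ranges: [-3.1, 3.1], [-0.84, 2.19], [0.05, 2.79], [-1.13, 4.28], [0.06, 2.93], [-2.69, 2.69]. Speed limits (rad/s): [2.22, 2.22, 2.79, 3.14, 3.14, 3.14].

### API

Orientations are given as [roll, pitch, yaw] about the fixed x, y, z axes, in that order (R = Rz(yaw) Ry(pitch) Rx(roll)).
In Python, from cell import state, read_camera, job_done, cut_out gives the robot as it stands. The module is installed in compiled form; this text tells all that it offers.
- The arm moves only by the tool jog_arm, never from a script. Its argument "motion" is a list of rows, each a list of 2 entries, a list of its own where there are three numbers: the shift along the tool's x, y, z in mm, then the turn about the tool's z in rad. A call has 1 to 5 rows; each row is the pose to reach, as a shift and turn from the pose commanded when the call began, along the tool's axes at that moment; what a row does not reach only later rows make up. A row lasts 1/10 s, in which the tool goes at most 50 mm and 8.59 degrees, less where a joint would pass 70% of its speed; a pose out of reach is approached as far as the arm can. A call with a gripper value outside its range is refused whole. "grip" is the closure, from 0 (fully open) to 1 (shut), set as the call begins (left out, the last holds). The fingers move at their own pace and stop on an object; the grip force is fixed at half the most. Time passes only in rows, so rows that repeat a pose let the fingers close. It gives the time, the measured TCP pose, the force, the opening and the grip force at its end, in the units of the state.
- state(): the state, without advancing time (a new reading comes with each control period).
- read_camera(name): name is "scene" or "top" or "wrist"; returns a dict with "img" (480x640x3 uint8, blue, green, red), "vertical_fov" (degrees; the focal length in pixels is half the picture's height over the tangent of half this angle, whatever the lens; pixels are square), "cx", "cy" (the principal point, pixels), "extrinsics" (4x4, takes a point from camera to world coordinates). Camera axes: x right, y up, looking along -z (the intrinsics and any distortion apply to the point x, -y, -z); pixel columns grow to the right and rows downward; lengths in mm; the calibration is good to about 2 mm. A picture is of the moment at which its call begins. There is no depth.
- job_done(): hands the job in; it is judged then, once.
Trained networks look in a picture, given as the dict that the camera call returned (one of the last four; its "shot" number tells which), for a name from the list of things; names that differ only in an ending like _2 or _b are one class to them, and where a whole thing is asked for, a point or a joint stands for the part that bears it (a point fixed in the world has none). Each returns a list of dicts, best first, with "p" (0 to 1); they miss things now and then, are a little off and sometimes report something else, mostly with a low value. They report only what shows in the picture. A call takes as long as a camera call. They do not tell look-alikes from the thing itself.
- cut_out(name, picture): "region" (480x640 bool, what is visible of it) and "box" ([left, top, right, bottom] in pixels, round what is visible of it).
The state is a dict: "t": time; "joints": joint angles; "qvel": joint speeds; "tau": joint torques, N m; "eef_pos": TCP position; "tcp_rot": TCP orientation; "ft_force": force on the tool from outside, world axes, zero at the start; "moment": the same for the moment, N m; "opening": opening from 0.0 (shut) to 1.0 (fully open); "grip_force": force on a finger pad.
Only numpy, scipy, OpenCV 4.12 (cv2) and the standard library are available. Lean on these libraries where they do the work, as an engineer would, in place of code of your own. Each camera call takes 0.05 s, during which the arm holds its last target. There are 200 camera calls.

### The job

Draw the orange-handled taper gauge out of its stand, slide its steel blade straight down between the two sprung plates of the soap slicer's blade guide, in the middle of their length, until it drags snugly, with both plates pushed back by about 2 mm, and gently: do not force the plates wide apart. Finish holding it still at that depth, with the gripper still gripping the handle, so that the guide can be locked; do not push away the soap block, the red-banded jar or the pine block that stand nearby.

Things in the scene. Friction and masses are not known exactly. Their poses are not given: they have to be found in the camera images.
- gauge: Taper gauge, 0.12 kg, upright in its stand. Origin at the centre of its orange handle, a block 36 mm along x, 20 mm along y, 50 mm along z (z up). Below the handle hangs a steel blade 24 mm wide (x) and 85 mm long, a symmetric wedge in thickness (y): 3 mm at the tip, 13 mm where it meets the handle. Grasp the handle across its 20 mm.
- gauge_tip (a point): Middle of the gauge blade's lower end, 110 mm below the handle's centre.
- stand: Grey plastic stand fixed to the table, origin under its centre, 90 x 80 mm foot, 100 mm tall. The blade hangs in its upright sleeve (opening 27 mm along x, 15 mm along y), the handle's underside rests on the sleeve's top at 100 mm, so the gauge must be lifted 85 mm to come clear.
- guide: Blade guide of the soap slicer, fixed to the table: wooden base 100 mm (x) by 170 mm (y), 19 mm high, origin under its centre. Two polished steel plates stand upright on it, each 64 mm long (along x), 6 mm thick, with rounded top edges 110 mm above the table; the gap between them, 4.5 to 6.5 mm at rest, runs along the guide's x and is open at the top. The left (+y) plate is carried by this body's grey upright at y = 40 to 52 mm. Below the gap the base's top is at 19 mm.
- saddle: Grey upright with a black knob that carries the right (-y) plate; fixed, set at a different distance in each run; same axes as the guide.
- left_edge (a point): Top edge (110 mm up) of the left plate's inner face, mid-length, where that face is at rest (does not follow the plate); axes as the guide.
- right_edge (a point): The same for the right plate. The middle of the gap is half-way between left_edge and right_edge.
- left_plate (a joint): How far the left plate has been pushed back outwards (+y of the guide) against its spring, m; 0 at rest, stop at 0.006; spring 2 N per mm. The wedge widens 1 mm per 8.5 mm of depth, so after first touch both plates go back about 1 mm for each 17 mm pushed down, if the blade is centred.
- right_plate (a joint): The same for the right plate, pushed towards -y of the guide.
- soap: Lilac soap block, 71 x 67 x 57 mm, loose bystander, origin under its centre.
- red_jar: Pigment jar with white lid and red band, 68 mm across, 56 mm tall, loose bystander, origin under its centre.
- pine: Pine offcut block, 34 x 72 x 45 mm, loose bystander, origin under its centre.
There are look-alikes about, which are no part of the job. Of the things that look like the gauge, the larger one is meant.

How it is judged:
By the outcome, as a careful person would: the job done as asked, in the order asked, and still so for the second after the job is handed in, while the arm keeps its last pose, push and grip.
It also fails if it takes over 38 s, if anything falls off the work surface, if the arm or the gripper's body presses on something with over 40 N, if the wrist force passes 120 N, or if a joint passes its speed limit or range.

## Working session

There is one attempt and no reset: what is moved stays moved. The work goes in short steps, Python scripts to look and compute and a tool call to move; the robot and the scene stay as the last step left them, time stands still between calls to the robot, and variables do not carry over. Pictures are saved under pics/ and viewed, at most 10 in all, crops included, and the job is handed in when it is done.

Besides the shell and the picture viewer there is one more tool, called after "Request:" as name(argument=value, ...) on one line, values as JSON. jog_arm: Moves the arm, as the interface text tells. Its arguments: {"type":"object","properties":{"motion":{"type":"array"},"grip":{"type":"number"}},"required":["motion"]}

```bash
mkdir -p pics; cat > h.py <<'E'
import numpy as np, cv2
from cell import *
def K(p):
    f=240/np.tan(np.radians(p["vertical_fov"])/2); return f
def ray(p,u,v):
    E=np.array(p["extrinsics"]); f=K(p)
    d=E[:3,:3]@np.array([(u-p["cx"])/f,-(v-p["cy"])/f,-1]); return E[:3,3],d
def atz(p,u,v,z):
    o,d=ray(p,u,v); return o+d*(z-o[2])/d[2]
def proj(p,X):
    E=np.array(p["extrinsics"]); c=E[:3,:3].T@(np.array(X)-E[:3,3]); f=K(p)
    return p["cx"]+f*c[0]/-c[2], p["cy"]-f*c[1]/-c[2]
E
python3 - <<'E'
from h import *
s=state();print({k:np.round(v,3) for k,v in s.items()})
for n in ["top","scene"]:
    p=read_camera(n);cv2.imwrite(f"pics/{n}0.png",p["img"])
    print(n,[k for k in p],p["vertical_fov"],p["cx"],p["cy"]);print(np.round(p["extrinsics"],3))
    for o in ["gauge","stand","guide","saddle","soap","red_jar","pine"]:
        print(o,[(round(d["p"],2),np.round(d["box"])) for d in cut_out(o,p)][:3])
E
```

```text
{'t': np.float64(0.0), 'joints': array([-1.436,  0.492,  1.559,  0.   ,  1.092, -0.106]), 'qvel': array([-0.   , -0.001,  0.   ,  0.   ,  0.   ,  0.001]), 'tau': array([ 1.0000e-03, -6.1263e+01, -2.5818e+01,  6.9000e-02,  4.8000e-02,
       -0.0000e+00]), 'eef_pos': array([ 149.039, -606.752,  239.055]), 'tcp_rot': array([-3.14 , -0.   ,  0.241]), 'ft_force': array([-0.124,  0.213, -0.384]), 'moment': array([-0.026, -0.025,  0.002]), 'grip_force': np.float64(0.0), 'opening': np.float64(0.999)}
top ['img', 'vertical_fov', 'cx', 'cy', 'extrinsics', 'shot'] 55.917180908078194 316.2041023767552 240.91620244234852
[[-2.000000e-03  9.930000e-01 -1.150000e-01  3.766650e+02]
 [-1.000000e+00 -6.000000e-03 -2.900000e-02 -8.936400e+01]
 [-3.000000e-02  1.150000e-01  9.930000e-01  1.189515e+03]
 [ 0.000000e+00  0.000000e+00  0.000000e+00  1.000000e+00]]
gauge [(0.72, array([195., 298., 223., 328.])), (0.59, array([262., 194., 269., 214.]))]
stand [(0.67, array([256., 198., 286., 230.])), (0.45, array([395., 205., 469., 262.]))]
guide [(0.7, array([393., 204., 470., 263.]))]
saddle [(0.56, array(
[... 233 characters left out ...]
al_fov', 'cx', 'cy', 'extrinsics', 'shot'] 45.231488017815785 322.7912563004373 239.20933099938958
[[-6.92000e-01  3.86000e-01 -6.10000e-01 -1.91540e+02]
 [-7.22000e-01 -3.70000e-01  5.85000e-01  5.85163e+02]
 [ 1.00000e-03  8.45000e-01  5.35000e-01  7.07348e+02]
 [ 0.00000e+00  0.00000e+00  0.00000e+00  1.00000e+00]]
gauge [(0.82, array([225., 225., 245., 259.])), (0.78, array([250., 381., 269., 432.]))]
stand [(0.81, array([221., 250., 251., 312.]))]
guide [(0.77, array([356., 187., 391., 242.]))]
saddle []
soap [(0.88, array([299., 218., 332., 252.])), (0.55, array([223., 226., 244., 256.]))]
red_jar []
pine [(0.8, array([212., 324., 249., 374.])), (0.32, array([298., 220., 334., 254.]))]
```

```bash
python3 - <<'E'
import cv2
a=cv2.imread("pics/top0.png")[160:350,170:490];cv2.imwrite("pics/tc.png",cv2.resize(a,None,fx=2.5,fy=2.5,interpolation=cv2.INTER_CUBIC))
a=cv2.imread("pics/scene0.png")[150:450,180:500];cv2.imwrite("pics/sc.png",cv2.resize(a,None,fx=2,fy=2,interpolation=cv2.INTER_CUBIC))
E
```

```text
(no output)
```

View pics/tc.png

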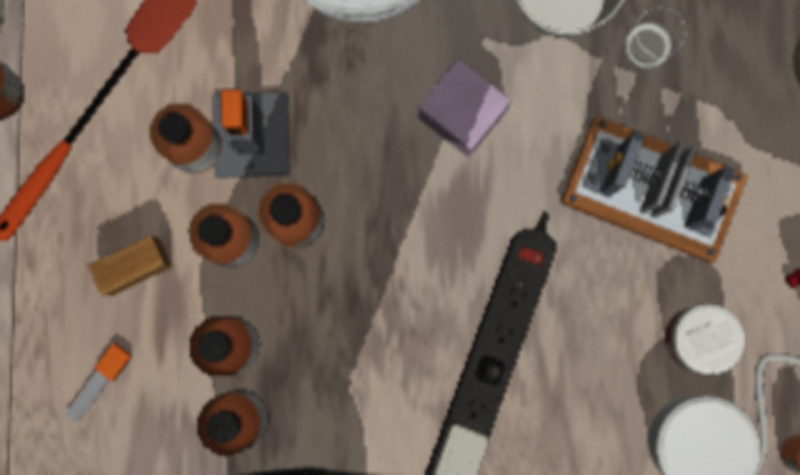

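View pics/sc.png

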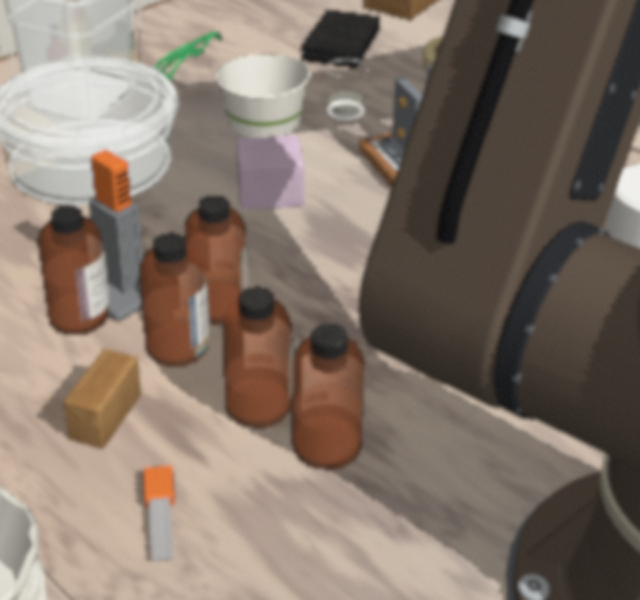

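The top view shows the big gauge in its stand at about px (263,203), with a bottle at (240,211). The guide is around (432,234), turned by about 20°. A small look-alike gauge lies at (210,310).

```bash
cat >> h.py <<'E'
def tri(p,a,q,b):
    o1,d1=ray(p,*a);o2,d2=ray(q,*b)
    t=np.linalg.lstsq(np.c_[d1,-d2],o2-o1,rcond=None)[0]
    A,B=o1+d1*t[0],o2+d2*t[1]; return np.round((A+B)/2,1),round(float(np.linalg.norm(A-B)),1)
E
python3 - <<'E'
from h import *
t=read_camera("top");s=read_camera("scene")
T=lambda x,y:(170+x/2.5,160+y/2.5); S=lambda x,y:(180+x/2,150+y/2)
print("cap L",tri(t,T(175,128),s,S(68,215)))
print("cap 2",tri(t,T(286,210),s,S(214,206)),tri(t,T(214,234),s,S(170,244)))
print("gauge top",tri(t,T(233,99),s,S(110,165)), [np.round(atz(t,*T(x,y),150),0) for x,y in [(221,90),(241,90),(245,128),(224,132)]])
print("stand foot",[np.round(atz(t,*T(x,y),5),0) for x,y in [(288,92),(289,176),(216,174)]])
c=np.array([atz(t,*T(x,y),19) for x,y in [(598,118),(745,175),(715,258),(563,203)]]);print(np.round(c,0),c.mean(0))
print([np.linalg.norm(c[i]-c[i-1]) for i in range(4)],[np.degrees(np.arctan2(*(c[i]-c[i-1])[1::-1])) for i in range(4)])
for o,z in [("soap",57),("red_jar",56),("pine",45)]:
    b=cut_out(o,t)
    if b: l=b[0]["box"];print(o,np.round(atz(t,(l[0]+l[2])/2,(l[1]+l[3])/2,z)))
w=read_camera("wrist");E=np.array(w["extrinsics"]);print(w["vertical_fov"],w["cx"],w["cy"],np.round(E,2));cv2.imwrite("pics/w0.png",w["img"])
E
```

```text
cap L (array([573.6, 126.2, 117.6]), 0.7)
cap 2 (array([493.8,  18.7, 116.2]), 0.6) (array([471.4,  87.8, 118.7]), 2.1)
gauge top (array([595.4,  65. , 136.1]), 7.2) [array([604.,  77., 150.]), array([604.,  58., 150.]), array([567.,  54., 150.]), array([564.,  74., 150.])]
stand foot [array([633.,  28.,   5.]), array([542.,  27.,   5.]), array([545., 104.,   5.])]
[[ 599. -298.   19.]
 [ 538. -448.   19.]
 [ 452. -414.   19.]
 [ 510. -260.   19.]] [ 524.84412124 -354.92427084   19.        ]
[np.float64(97.13256077859229), np.float64(161.7581308289376), np.float64(92.35361754099529), np.float64(164.62762659782845)] [np.float64(-23.277845494455306), np.float64(-112.1898655279522), np.float64(158.403341840132), np.float64(69.4692225045662)]
soap [ 605. -155.   57.]
red_jar [ 611. -156.   56.]
pine [441. 185.  45.]
67.36388042227232 317.89055088731175 245.89525296043124 [[ 2.4000e-01  9.4000e-01  2.4000e-01  2.1550e+02]
 [-9.7000e-01  2.3000e-01  6.0000e-02 -5.9131e+02]
 [ 0.0000e+00 -2.5000e-01  9.7000e-01  3.8469e+02]
 [ 0.0000e+00  0.0000e+00  0.0000e+00  1.0000e+00]]
```

Request:
jog_arm(motion=[[[47,-17,0],0.12],[[94,-34,0],0.25],[[141,-51,0],0.37],[[188,-69,0],0.5],[[235,-86,0],0.62]], grip=0.5)

```text
t: 1.6
eef_pos: [357.9, -466.3, 239.8]
tcp_rot: [3.141, -0.0, -0.385]
ft_force: [-0.3, -0.8, -0.6]
opening: 0.632
grip_force: 0.0
```

Request:
jog_arm(motion=[[[25,-36,0],0],[[50,-72,0],0],[[75,-108,0],0],[[98,-142,0],0],[[115,-166,0],0]])

```text
t: 2.1
eef_pos: [526.7, -354.2, 239.6]
tcp_rot: [-3.142, -0.0, -0.378]
ft_force: [-0.1, 0.1, 0.4]
opening: 0.498
grip_force: 0.0
```

```bash
python3 - <<'E'
from h import *
w=read_camera("wrist");s=state();print(s["t"],s["eef_pos"],s["tcp_rot"],s["opening"])
cv2.imwrite("pics/w1.png",w["img"]);print(np.round(w["extrinsics"],3))
np.save("w1.npy",w,allow_pickle=True)
for o in ["guide","saddle","left_plate","right_plate"]: print(o,[(round(d["p"],2),np.round(d["box"])) for d in cut_out(o,w)])
E
```

```text
2.15 [ 529.10381511 -352.39379508  239.56988885] [-3.14077670e+00 -1.01104149e-03 -3.76324453e-01] 0.500764143765595
[[-3.69000e-01  9.01000e-01  2.28000e-01  5.90254e+02]
 [-9.29000e-01 -3.58000e-01 -8.90000e-02 -3.79875e+02]
 [ 1.00000e-03 -2.45000e-01  9.70000e-01  3.84708e+02]
 [ 0.00000e+00  0.00000e+00  0.00000e+00  1.00000e+00]]
guide [(0.72, array([239., 176., 403., 287.]))]
saddle [(0.84, array([324., 193., 394., 286.]))]
left_plate [(0.81, array([273., 194., 317., 284.])), (0.66, array([ 48., 180., 156., 269.]))]
right_plate [(0.56, array([322., 192., 368., 287.]))]
```

View pics/w1.png

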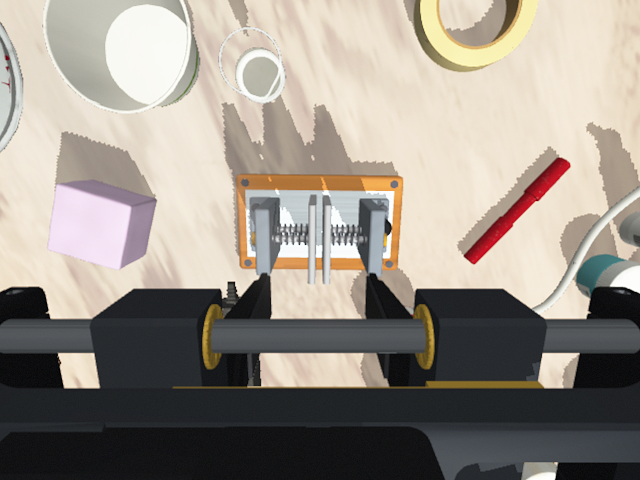

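```bash
python3 - <<'E'
from h import *
w=np.load("w1.npy",allow_pickle=True).item();g=cv2.cvtColor(w["img"],cv2.COLOR_BGR2GRAY)
for r in (200,215,230,245,260,275): print(r,g[r,303:338])
a=w["img"][170:300,260:380];cv2.imwrite("pics/w1c.png",cv2.resize(a,None,fx=5,fy=4.5,interpolation=cv2.INTER_NEAREST))
for u,v in [(240,177),(402,178),(402,269),(241,268)]: print(np.round(atz(w,u,v,19)))
for v in (196,240,284):
  print([np.round(atz(w,u,v,110),1) for u in (317,320,323)])
E
```

```text
200 [203 203 203 203 204 200 151 115 119 119 119 117 115 154 195 205 204 204
 210 155 110 119 120 119 118 119 113 169 204 205 204 205 205 204 205]
215 [200 200 198 200 203 157 152 194 218 222 222 214 164 178 202 201 200 201
 206 146  77 126 174 206 222 224 221 197 207 248 253 252 252 252 252]
230 [154 155 128  89  61 109 164 201 220 223 223 211 164 181 201 200 201 201
 205 140  77 138 185 211 222 224 222 184 122 133 206 220 178 115 100]
245 [254 248 237 249 217 142 163 200 220 224 222 205 157 229 226 192 235 250
 239 151  94 152 193 216 223 222 210 211 252 239 176 235 254 253 255]
260 [166 166 167 167 152 142 168 204 221 225 223 201 146 147 164 164 164 165
 142  94 112 164 200 220 224 223 206 167 155 163 162 164 161 161 161]
275 [219 218 218 219 198 158 171 207 222 224 221 195 184 206 215 213 215 220
 225 164 127 173 207 223 224 219 207 213 216 217 221 225 227 225 221]
[ 599. -300.   19.]
[ 538. -450.   19.]
[ 448. -420.   19.]
[ 512. -261.   19.]
[array([ 562.4, -368.4,  110. ]), array([ 561.5, -370.5,  110. ]), array([ 560.7, -372.6,  110. ])]
[array([ 530.5, -355.7,  110. ]), array([ 529.6, -357.9,  110. ]), array([ 528.7, -360. ,  110. ])]
[array([ 496.5, -342.2,  110. ]), array([ 495.6, -344.4,  110. ]), array([ 494.7, -346.7,  110. ])]
```

View pics/w1c.png

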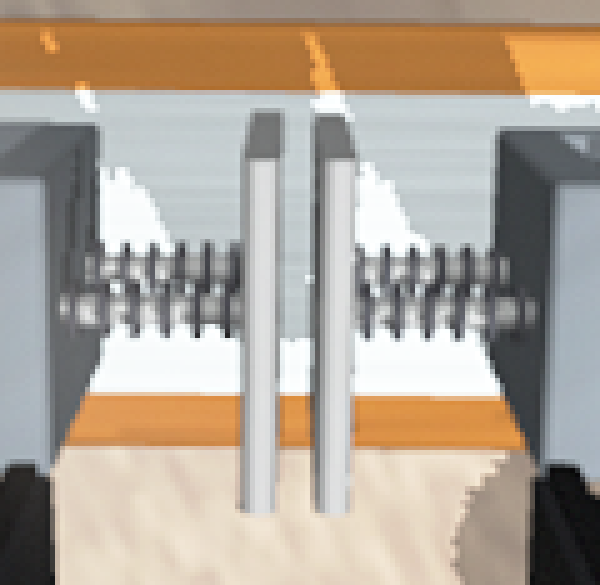

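```bash
python3 - <<'E'
from h import *
w=np.load("w1.npy",allow_pickle=True).item();g=cv2.cvtColor(w["img"],cv2.COLOR_BGR2GRAY)
# left plate bright ridge centroid for tilt
R=[];C=[]
for r in range(208,282):
    for lo in (308,322):
        pass
    seg=g[r,308:316].astype(float); gr=np.gradient(g[r,305:318].astype(float))
    c=(np.arange(309,315)*(g[r,309:315]>0)*np.clip(g[r,309:315].astype(float)-190,0,None)); s=np.clip(g[r,309:315].astype(float)-190,0,None)
    R.append(r);C.append(c.sum()/s.sum())
print(np.polyfit(R,C,1))
C2=[]
for r in R:
    s=np.clip(g[r,323:331].astype(float)-190,0,None);C2.append((np.arange(323,331)*s).sum()/s.sum())
print(np.polyfit(R,C2,1))
a=atz(w,319.2,205,110);b=atz(w,318.5,284,110);print(a,b,np.linalg.norm(a-b),np.arctan2(*(a-b)[1::-1]),(a+b)/2)
E
```

```text
[-8.68869816e-03  3.14212567e+02]
[-1.11337938e-02  3.30282832e+02]
[ 555.37602028 -367.40410575  110.        ] [ 496.06339127 -343.30100327  110.        ] 64.02302327395435 -0.38598898585590896 [ 525.71970577 -355.35255451  110.        ]
```

The close view shows the plates at columns 308–316 and 322–330. The gap's middle runs from (319.2,205) to (318.5,284), about 64 mm long as it should be, with the guide's yaw at -0.386. Next is the gauge.

Request:
jog_arm(motion=[[[-11,-45,0],-0.08],[[-23,-91,0],-0.16],[[-34,-136,0],-0.25],[[-46,-182,0],-0.33],[[-57,-227,0],-0.41]])

```text
t: 2.85
eef_pos: [555.1, -123.5, 239.9]
tcp_rot: [3.141, -0.0, 0.032]
ft_force: [0.4, 0.1, -0.3]
opening: 0.499
grip_force: 0.0
```

Request:
jog_arm(motion=[[[7,-43,0],0],[[14,-86,0],0],[[21,-129,0],0],[[27,-166,0],0],[[30,-186,0],0]])

```text
t: 3.35
eef_pos: [580.0, 64.1, 239.8]
tcp_rot: [3.142, -0.0, 0.031]
ft_force: [0.8, -0.1, 0.2]
opening: 0.499
grip_force: 0.0
```

```bash
python3 - <<'E'
from h import *
read_camera("wrist");w=read_camera("wrist");s=state();print(s["t"],s["eef_pos"],s["tcp_rot"],s["opening"])
cv2.imwrite("pics/w2.png",w["img"]);np.save("w2.npy",w,allow_pickle=True)
for o in ["gauge","stand"]:
  for d in cut_out(o,w): print(o,round(d["p"],2),np.round(d["box"]))
h=cv2.cvtColor(w["img"],cv2.COLOR_BGR2HSV);m=((h[...,0]<18)&(h[...,0]>5)&(h[...,1]>200)&(h[...,2]>120)).astype(np.uint8)
n,l,st,c=cv2.connectedComponentsWithStats(m)
for i in range(1,n):
  if st[i,4]>150:print(st[i],c[i])
E
```

```text
3.45 [579.9965607   63.85711311 239.71629329] [-3.14156398e+00 -1.93561788e-04  3.20765271e-02] 0.4977011611900953
gauge 0.7 [302. 211. 328. 274.]
stand 0.75 [275. 172. 357. 256.]
[ 301  213   29   59 1483] [314.78894134 244.72757923]
[  67  214   69   95 2177] [100.49288011 262.53559945]
```

View pics/w2.png

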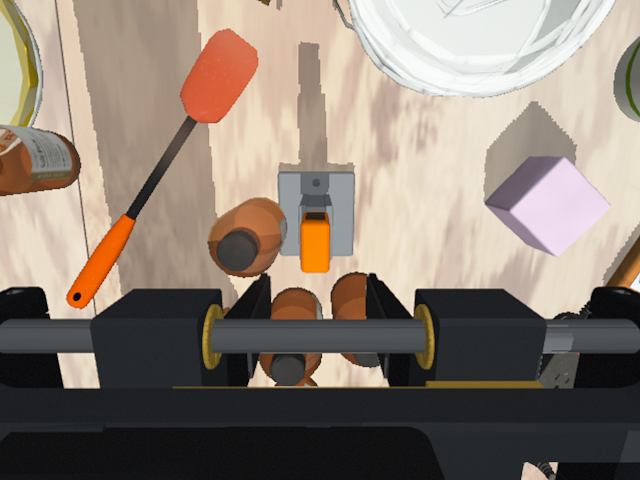

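```bash
python3 - <<'E'
from h import *
w=np.load("w2.npy",allow_pickle=True).item()
im=w["img"]
h=cv2.cvtColor(im,cv2.COLOR_BGR2HSV)
for v in (216,218,220,222,224,230,245,260,268,271,273): 
  r=[u for u in range(295,335) if 4<h[v,u,0]<19 and h[v,u,1]>180 and h[v,u,2]>190]; print(v,(r[0],r[-1],len(r)) if r else None, im[v,314])
E
```

```text
216 None [25 33 48]
218 None [22 30 42]
220 None [  0  66 135]
222 None [  0  82 174]
224 (302, 327, 26) [  0 107 225]
230 (301, 329, 29) [  0 136 250]
245 (301, 328, 28) [  0 138 251]
260 (301, 328, 28) [  0 140 251]
268 (301, 328, 28) [  0 140 251]
271 (303, 327, 25) [  0 132 250]
273 None [164 193 228]
```

```bash
python3 - <<'E'
from h import *
w=np.load("w2.npy",allow_pickle=True).item()
for q in [(301,222),(329,222),(301,272.5),(329,272.5),(314.9,247)]: print(np.round(atz(w,*q,150),1))
c=atz(w,236,249,118);print("cap",c, atz(w,255,249,118))
E
```

```text
[605.1  76.9 150. ]
[605.7  58.4 150. ]
[570.   76.2 150. ]
[570.6  57.  150. ]
[588.3  67.2 150. ]
cap [576.6749083 127.5912053 118.       ] [577.13316045 113.0458158  118.        ]
```

The gauge handle is at columns 301–329, rows 222–272. That gives a top centre of (588,67) with size 36x19 mm and yaw of about 0.03, which fits. The bottle cap's edge is at y=113, so the half-open fingers clear it.

Request:
jog_arm(motion=[[[8,-3,20],0],[[8,-3,45],0],[[8,-3,70],0],[[8,-3,92],0],[[8,-3,106],0]])

```text
t: 4.05
eef_pos: [587.6, 64.2, 132.2]
tcp_rot: [3.141, 0.002, 0.029]
ft_force: [0.2, -0.1, 0.9]
opening: 0.495
grip_force: 0.0
```

Request:
jog_arm(motion=[[[0,0,0],0],[[0,0,0],0],[[0,0,0],0],[[0,0,0],0],[[0,0,0],0]], grip=1)

```text
t: 4.55
eef_pos: [588.4, 66.8, 134.7]
tcp_rot: [-3.141, -0.002, 0.031]
ft_force: [-0.3, 5.0, 3.2]
opening: 0.205
grip_force: 30.0
```

Request:
jog_arm(motion=[[[0,0,-12],0],[[0,0,-30],0],[[0,0,-50],0],[[0,0,-70],0],[[0,0,-90],0]])

```text
t: 5.05
eef_pos: [588.0, 66.1, 225.5]
tcp_rot: [3.141, -0.001, 0.031]
ft_force: [-0.1, -0.4, -1.0]
opening: 0.204
grip_force: 30.0
```

Request:
jog_arm(motion=[[[0,0,-15],0],[[0,0,-28],0],[[0,0,-35],0],[[0,0,-35],0],[[0,0,-35],0]])

```text
t: 5.55
eef_pos: [587.8, 66.1, 258.2]
tcp_rot: [3.141, 0.001, 0.031]
ft_force: [0.2, -0.4, -1.3]
opening: 0.211
grip_force: 30.0
```

```bash
python3 - <<'E'
from h import *
w=read_camera("wrist");s=state();print(s["t"],s["eef_pos"],s["tcp_rot"],s["opening"],s["ft_force"])
cv2.imwrite("pics/w3.png",w["img"])
E
```

```text
5.6 [587.77209947  66.08629655 257.90601339] [3.14148859e+00 1.19696177e-03 3.07981339e-02] 0.20655105860730638 [-0.61102429  0.40352196 -1.42822461]
```

View pics/w3.png

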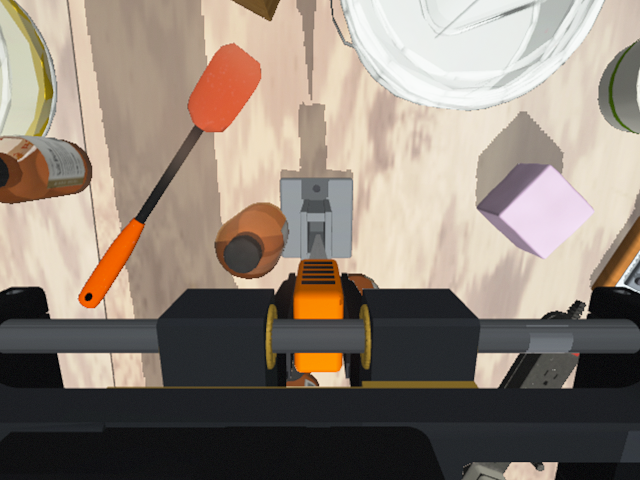

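The gauge is clear of its stand: handle at (319,310), tip near (318,250). Now carrying it to above the guide.

Request:
jog_arm(motion=[[[-7,38,0],0.08],[[-16,84,0],0.16],[[-25,132,0],0.25],[[-34,180,0],0.33],[[-42,226,0],0.417]])

```text
t: 6.1
eef_pos: [552.2, -162.9, 257.9]
tcp_rot: [3.141, 0.001, -0.389]
ft_force: [0.4, -0.8, -1.7]
opening: 0.208
grip_force: 30.0
```

Request:
jog_arm(motion=[[[12,47,0],0],[[23,92,0],0],[[34,135,0],0],[[43,170,0],0],[[48,190,0],0]])

```text
t: 6.6
eef_pos: [525.1, -357.7, 257.5]
tcp_rot: [-3.141, 0.001, -0.388]
ft_force: [0.6, -0.7, -1.3]
opening: 0.208
grip_force: 30.0
```

```bash
python3 - <<'E'
from h import *
for i in range(4): w=read_camera("wrist")
s=state();print(s["t"],s["eef_pos"],s["tcp_rot"],s["opening"],s["ft_force"])
cv2.imwrite("pics/w4.png",w["img"]);np.save("w4.npy",w,allow_pickle=True)
a=w["img"][180:330,270:370];cv2.imwrite("pics/w4c.png",cv2.resize(a,None,fx=4,fy=4,interpolation=cv2.INTER_NEAREST))
tip=s["eef_pos"]-np.array([0,0,119.7]);print(proj(w,tip),proj(w,[525.7,-355.4,110]))
E
```

```text
6.8 [ 525.85544135 -354.55408358  257.98452864] [-3.14093782e+00  1.16869422e-03 -3.86602231e-01] 0.2134765147813155 [-0.21611308  0.17957292 -1.03733787]
(np.float64(315.69388081344715), np.float64(248.17080630434606)) (np.float64(316.8855892685885), np.float64(239.41854415357034))
```

View pics/w4c.png

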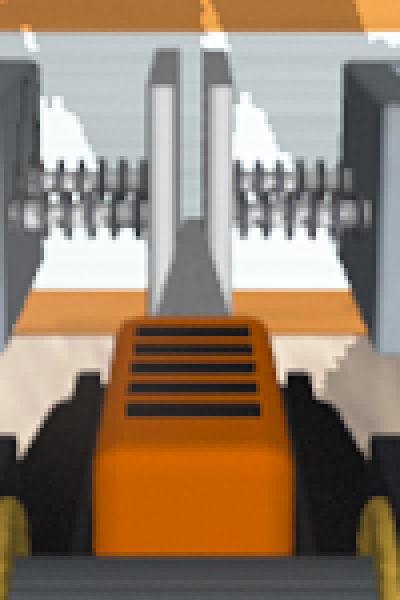

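```bash
python3 - <<'E'
from h import *
w=np.load("w4.npy",allow_pickle=True).item();g=cv2.cvtColor(w["img"],cv2.COLOR_BGR2GRAY)
print(np.arange(306,330))
for r in (208,216,224,230,232,234,236,238,242,248): print(r,g[r,306:330])
E
```

```text
[306 307 308 309 310 311 312 313 314 315 316 317 318 319 320 321 322 323
 324 325 326 327 328 329]
208 [158 146 186 214 220 220 209 154 125 182 204 203 202 207 158 116 153 193
 217 220 217 196 209 249]
216 [152 143 184 211 220 220 210 155 124 174 197 194 195 199 139 104 156 195
 217 221 218 192 243 252]
224 [ 78 137 184 211 220 220 209 155 122 174 196 194 195 199 141 108 158 196
 216 221 219 201 132  89]
230 [105 137 182 209 220 220 209 156 125 181 204 201 202 206 145 109 159 198
 218 222 219 196 160 106]
232 [143 144 181 209 220 220 210 157 124 176 196 194 195 199 146 114 160 198
 216 221 217 195 168 124]
234 [135 143 180 209 220 220 210 157 126 172 169 153 154 156 123 116 160 197
 217 222 219 193 159 113]
236 [113 139 180 208 221 220 211 157 128 127 115 113 114 114  95 114 163 198
 217 221 218 190 201 156]
238 [161 149 180 208 220 220 211 159 110 111 115 114 115 115 111 121 162 197
 217 221 216 210 250 233]
242 [225 153 177 209 221 221 211 159 116 114 116 116 115 116 115 112 141 192
 219 222 214 204 245 252]
248 [230 160 174 207 224 193 134 115 117 117 119 120 118 113 115 117 115 111
 179 219 217 200 244 252]
```

Tip at columns 315.3–320.3, row 235, and gap at columns 314.8–320.5: centred within about 0.2 mm. Going down.

Request:
jog_arm(motion=[[[0,0,10],0],[[0,0,20],0],[[0,0,28],0],[[0,0,34],0],[[0,0,38],0]])

```text
t: 7.3
eef_pos: [525.9, -354.8, 219.8]
tcp_rot: [-3.141, 0.001, -0.386]
ft_force: [-1.2, -0.4, -1.4]
opening: 0.209
grip_force: 30.0
```

Request:
jog_arm(motion=[[[0,0,3],0],[[0,0,6],0],[[0,0,9],0],[[0,0,12],0],[[0,0,12],0]])

```text
t: 7.8
eef_pos: [525.8, -355.1, 208.3]
tcp_rot: [-3.142, 0.0, -0.386]
ft_force: [-0.3, 0.0, -1.8]
opening: 0.213
grip_force: 30.0
```

```bash
cat > look.py <<'E'
from h import *
import sys
F=[];
for i in range(4):
    w=read_camera("wrist");s=state();F.append(s["ft_force"])
F=np.mean(F,0);y=s["tcp_rot"][2];ty=np.array([np.sin(y),-np.cos(y),0]);tx=np.array([np.cos(y),np.sin(y),0])
print("t",s["t"],np.round(s["eef_pos"],1),np.round(s["tcp_rot"],3),"F tool xy",np.round([F@tx,F@ty],2),"Fz",round(F[2],2),"mom",np.round(s["moment"],3))
cv2.imwrite(f"pics/{sys.argv[1]}.png",w["img"]);np.save(sys.argv[1]+".npy",w,allow_pickle=True)
g=cv2.cvtColor(w["img"],cv2.COLOR_BGR2GRAY)
for r in range(178,222,7): print(r,g[r,300:336])
E
python3 look.py w5
```

```text
t 8.0 [ 526.  -355.2  208.8] [ 3.141 -0.    -0.386] F tool xy [ 0.22 -0.06] Fz -0.93 mom [0.055 0.013 0.045]
178 [130 130 131 129 130 131 131 130 131 130 131 131 131 132 131 131 131 130
 131 138 143 136 130 130 130 130 131 130 130 131 131 130 129 131 130 130]
185 [124 122 123 122 124 124 123 123 122 124 124 122 122 123 124 124 123 124
 124 122 120 164 182 171 140 121 124 123 125 124 123 123 124 125 123 123]
192 [119 119 119 119 118 118 118 119 119 118 118 119 118 117 118 118 118 118
 118 118 116 112 157 173 170 172 164 134 115 118 117 119 117 118 116 118]
199 [194 195 195 194 195 194 198 160 116 111 110 111 109 106 153 192 196 195
 194 195 200 146 100 107 106 106 104 101 201 215 196 196 197 197 196 197]
206 [198 196 198 197 200 173 128 113 115 116 115 115 116 100 145 190 200 200
 198 200 203 143  99 116 115 115 115 114 113 133 183 203 199 199 199 200]
213 [197 196 197 200 165 123 125 140 147 142 195 217 196 125 137 189 199 199
 199 200 204 139  88 137 176 202 216 218 217 206 172 229 253 253 254 234]
220 [191 193 194 195 159 119 125 141 146 145 141 135 120  87 138 187 196 193
 194 195 201 136  88 140 175 202 216 218 217 200 198 244 252 250 250 250]
```

Request:
jog_arm(motion=[[[0,0,3],0],[[0,0,6],0],[[0,0,9],0],[[0,0,12],0],[[0,0,12],0]])

```text
t: 8.5
eef_pos: [525.8, -355.0, 196.0]
tcp_rot: [-3.141, 0.001, -0.386]
ft_force: [-0.4, -0.3, -1.6]
opening: 0.207
grip_force: 30.0
```

```bash
python3 look.py w6
```

```text
t 8.7 [ 525.9 -355.2  196.7] [ 3.142  0.    -0.386] F tool xy [-0.03 -0.42] Fz -1.71 mom [ 0.123  0.039 -0.017]
178 [126 127 127 126 126 127 126 128 127 127 127 126 127 127 126 125 127 125
 130 131 130 128 127 126 127 126 126 127 126 125 126 127 127 127 127 126]
185 [122 122 122 122 123 124 123 123 123 122 122 123 123 123 123 122 123 123
 123 121 120 162 181 170 139 120 122 124 122 124 124 123 124 123 124 124]
192 [122 123 121 124 121 122 123 123 122 122 121 121 121 122 121 122 122 122
 123 122 121 118 162 178 175 177 146 116 119 120 120 123 121 121 121 121]
199 [198 198 199 199 198 199 202 179 156 153 155 155 153 153 175 196 201 198
 200 199 200 190 204 216 217 216 217 216 225 214 198 198 199 200 199 199]
206 [196 195 196 196 200 173 129 112 114 114 115 115 114  97 143 189 199 196
 197 198 199 184 131 108 114 114 115 114 115 111 147 188 200 198 199 198]
213 [195 195 197 181 135 113 121 122 121 138 147 153 161 110 136 189 198 196
 196 197 200 165  97  98 129 136 139 145 146 146 142 136 212 251 255 233]
220 [192 192 193 167 124 120 134 143 146 143 137 151 176 124 132 184 194 191
 192 192 194 191 124  93 144 178 201 215 217 215 206 195 243 251 249 249]
```

```bash
python3 - <<'E'
import cv2,numpy as np
f=lambda n:cv2.resize(cv2.imread(f"pics/{n}.png")[185:265,285:350],None,fx=6,fy=7,interpolation=cv2.INTER_NEAREST)
cv2.imwrite("pics/cmp.png",np.hstack([f("w5"),f("w6")]))
E
```

```text
(no output)
```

View pics/cmp.png

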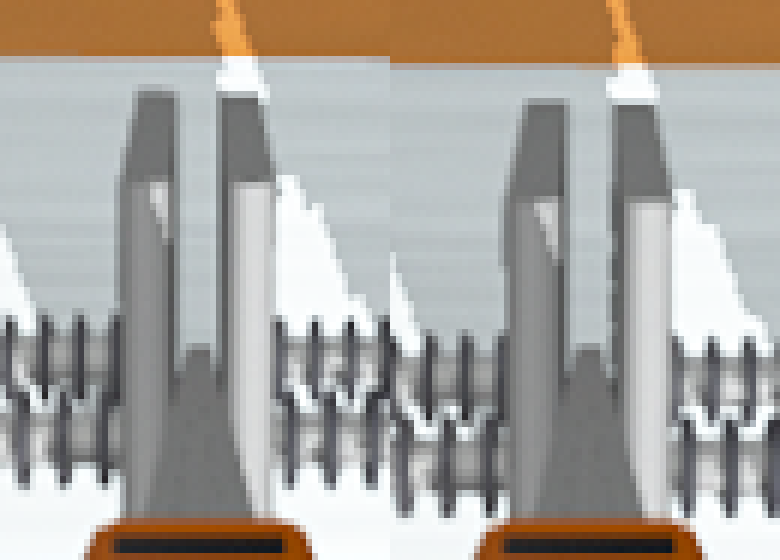

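```bash
cat > meas.py <<'E'
from h import *
import sys
def meas(n,tcpz_rows):
    w=np.load(n+".npy",allow_pickle=True).item();g=cv2.cvtColor(w["img"],cv2.COLOR_BGR2GRAY).astype(float)
    b=w["img"].astype(float); E=np.array(w["extrinsics"]);cz=E[2,3]
    L=[];R=[];W=[];LL=[];RR=[]
    for v in tcpz_rows:
        k=360.1*(.97+.245*(240-v+5.9)/360.1)/(cz-108)  # px per mm at z=108
        # background brightness differs: largest per-channel gradient near expected edge
        def edge(lo,hi):
            d=np.abs(np.diff(b[v,lo:hi+1],axis=0)).sum(1); i=int(np.argmax(d))
            s=slice(max(i-1,0),i+2); return lo+.5+(np.arange(len(d))[s]*d[s]).sum()/d[s].sum()
        l=edge(298,310);r=edge(325,337);LL.append((l-317.9)/k);RR.append((r-317.9)/k)
    print(n,"left outer",np.round(np.percentile(LL,[25,50,75]),2),"right",np.round(np.percentile(RR,[25,50,75]),2),"gap",round(np.median(RR)-np.median(LL)-12,2))
for a in sys.argv[1:]:
    n,lo,hi=a.split(",");meas(n,range(int(lo),int(hi)))
E
python3 meas.py w1,215,270 w4,206,232 w5,213,250 w6,216,250
```

```text
w1 left outer [-11.02  -8.13  -8.  ] right [ 9.55 10.01 12.  ] gap 6.14
w4 left outer [-10.13 -10.09  -9.22] right [ 7.91  8.61 10.57] gap 6.7
w5 left outer [-13.27 -10.88  -9.53] right [ 8.65  8.79 11.44] gap 7.66
w6 left outer [-10.42 -10.    -9.33] right [ 8.91  8.93 10.34] gap 6.94
```

```bash
python3 meas.py w1,246,257 w4,240,250 w5,253,258 w6,257,261; python3 meas.py w4,204,209 w5,213,222 w6,216,224
```

```text
w1 left outer [-8.17 -8.13 -8.12] right [ 9.8   9.96 10.05] gap 6.09
w4 left outer [-9.69 -9.69 -9.65] right [8.   8.01 8.02] gap 5.7
w5 left outer [-11.07  -9.27  -9.27] right [ 5.93  6.17 10.89] gap 3.44
w6 left outer [-11.67 -11.62 -11.02] right [10.19 10.61 10.8 ] gap 10.23
w4 left outer [-10.07 -10.04 -10.03] right [8.58 8.64 9.47] gap 6.68
w5 left outer [-9.52 -9.52 -9.51] right [8.61 8.63 8.65] gap 6.15
w6 left outer [-9.66 -9.65 -9.56] right [8.89 8.91 8.92] gap 6.56
```

Request:
jog_arm(motion=[[[0,0,2],0],[[0,0,4],0],[[0,0,6],0],[[0,0,8],0],[[0,0,10],0]])

```text
t: 9.2
eef_pos: [526.0, -355.2, 186.5]
tcp_rot: [3.141, -0.0, -0.386]
ft_force: [-0.1, 0.7, 0.3]
opening: 0.213
grip_force: 30.0
```

Request:
jog_arm(motion=[[[0,0,2],0],[[0,0,4],0],[[0,0,6],0],[[0,0,8],0],[[0,0,10],0]])

```text
t: 9.7
eef_pos: [526.0, -355.2, 176.6]
tcp_rot: [3.141, -0.0, -0.386]
ft_force: [0.7, 1.0, 2.1]
opening: 0.21
grip_force: 30.0
```

```bash
python3 look.py w7; python3 meas.py w7,222,228; python3 -c "
import cv2
cv2.imwrite('pics/w7c.png',cv2.resize(cv2.imread('pics/w7.png')[185:285,265:370],None,fx=6,fy=6,interpolation=0))"
```

```text
t 9.9 [ 525.9 -355.1  176.3] [-3.142  0.    -0.386] F tool xy [ 1.12 -0.75] Fz -1.84 mom [ 0.086 -0.329 -0.057]
178 [110 110 109 109 109 110 110 109 110 108 109 110 108 108 110 109 109 108
 109 109 109 109 108 109 108 109 109 109 107 107 106 108 108 108 109 109]
185 [123 122 122 124 121 122 123 123 123 123 123 124 122 122 124 123 123 124
 123 124 124 123 124 122 123 122 123 123 124 121 124 123 124 123 124 123]
192 [122 122 122 123 123 123 123 123 123 124 123 123 123 124 123 121 123 124
 122 122 124 124 122 137 170 182 150 122 122 122 123 124 123 123 124 124]
199 [194 195 195 195 195 195 195 194 195 196 195 195 196 195 194 195 195 196
 195 195 195 195 193 222 249 253 251 251 253 232 193 194 195 196 196 197]
206 [194 194 194 190 150 114 113 115 113 115 114 112 126 177 196 194 194 193
 194 194 193 194 198 148 108 113 115 113 114 112 112 120 176 197 194 193]
213 [199 202 157 115 114 115 116 116 114 116 116  94 116 181 199 198 198 197
 198 197 198 197 202 150  90 104 115 115 115 115 114 115 114 122 178 199]
220 [183 135 120 136 145 150 146 139 160 191 151  81 114 183 204 202 200 203
 201 202 202 202 207 154  84  81 125 163 189 210 220 222 221 212 189 209]
w7 left outer [-10.51 -10.51 -10.5 ] right [9.88 9.88 9.89] gap 8.39
```

View pics/w7c.png

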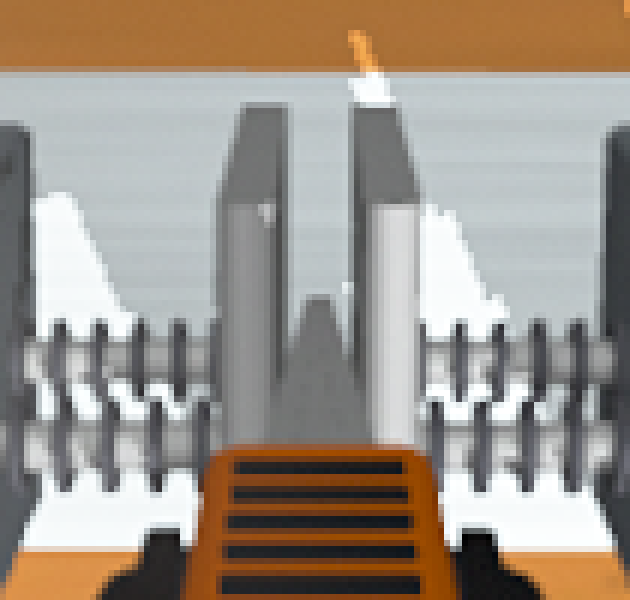

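The blade is between the plates and both are moving back, left about 1.0 mm and right about 1.3 mm or a little more. The gauge has not slipped in the grip. Going about 10 mm further.

Request:
jog_arm(motion=[[[0,0,2],0],[[0,0,4],0],[[0,0,6],0],[[0,0,8],0],[[0,0,10],0]])

```text
t: 10.4
eef_pos: [526.0, -355.2, 166.6]
tcp_rot: [3.141, -0.0, -0.386]
ft_force: [0.9, 0.1, 3.8]
opening: 0.208
grip_force: 30.0
```

Request:
jog_arm(motion=[[[0,0,0],0],[[0,0,0],0],[[0,0,0],0]])

```text
t: 10.7
eef_pos: [525.9, -355.1, 166.3]
tcp_rot: [-3.142, 0.0, -0.386]
ft_force: [1.1, -0.5, -2.2]
opening: 0.21
grip_force: 30.0
```

```bash
python3 look.py w8; python3 meas.py w7,222,228 w8,222,228 w8,225,230; python3 - <<'E'
import cv2
cv2.imwrite('pics/w8c.png',cv2.resize(cv2.imread('pics/w8.png')[185:285,265:370],None,fx=6,fy=6,interpolation=0))
E
```

```text
t 10.9 [ 525.9 -355.1  166.4] [-3.142  0.    -0.386] F tool xy [ 1.47 -0.68] Fz -3.46 mom [ 0.032 -0.481 -0.063]
178 [121 122 120 120 120 121 120 118 120 120 119 120 121 121 119 119 120 120
 120 120 120 122 120 120 121 120 120 119 120 119 119 119 120 121 120 120]
185 [123 123 123 123 123 124 124 125 123 124 124 123 124 124 124 124 124 123
 124 125 123 125 123 123 124 125 124 124 124 124 125 123 124 123 124 124]
192 [124 123 123 124 124 123 124 124 123 123 123 123 123 124 123 125 124 124
 125 125 125 123 121 165 184 172 140 122 124 126 124 125 125 124 125 124]
199 [199 200 201 199 199 199 200 201 201 201 201 200 200 201 200 202 202 202
 202 197 198 197 196 195 235 246 250 253 250 224 195 197 197 198 200 199]
206 [193 195 196 161 118 111 111 112 113 113 112 112 172 197 195 194 194 194
 194 194 193 194 195 199 156 113 111 112 113 113 114 111 129 180 197 194]
213 [202 165 121 114 116 117 115 116 115 117  99  92 173 203 198 198 198 199
 199 198 199 199 199 204 152  91 108 115 117 115 115 116 115 113 132 183]
220 [114 113 115 115 115 118 117 116 118 108  82  88 172 200 197 196 196 197
 197 198 196 197 198 202 158  92  87 110 115 114 114 114 113 114 112 109]
w7 left outer [-10.51 -10.51 -10.5 ] right [9.88 9.88 9.89] gap 8.39
w8 left outer [-10.91 -10.9  -10.88] right [10.54 10.58 10.61] gap 9.48
w8 left outer [-10.93 -10.91 -10.91] right [10.58 10.59 10.59] gap 9.5
```

View pics/w8c.png

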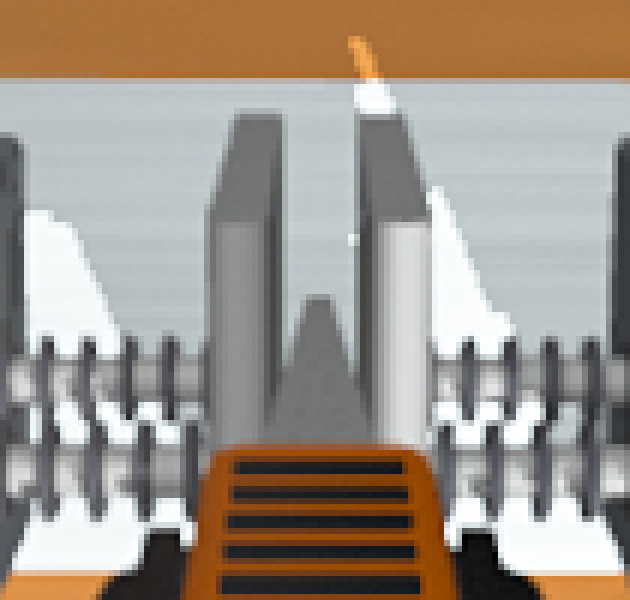

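Both plates are back, about 1.6 mm left and 2.1 mm right. A small nudge to the left and slightly deeper evens them out.

Request:
jog_arm(motion=[[[0,-0.1,1],0],[[0,-0.2,2],0],[[0,-0.2,2],0],[[0,-0.2,2],0],[[0,-0.2,2],0]])

```text
t: 11.4
eef_pos: [526.0, -355.1, 164.9]
tcp_rot: [3.141, -0.0, -0.386]
ft_force: [0.2, 0.9, 4.4]
opening: 0.211
grip_force: 30.0
```

```bash
python3 look.py w9|head -1; python3 meas.py w9,224,230; python3 -c "
from cell import *
print(job_done())"
```

```text
t 11.6 [ 526.  -355.   164.7] [ 3.141 -0.    -0.386] F tool xy [ 0.3  -0.11] Fz 3.73 mom [ 0.102 -0.017 -0.007]
w9 left outer [-10.94 -10.93 -10.92] right [5.46 5.47 5.47] gap 4.4
the job is handed in; nothing more can be done
None
```

The job is handed in at 11.6 s: the gauge is held still, gripped and snug between the plates, with both pushed back about 2 mm by my estimate (1.7–2.2 mm); the last right-plate camera reading was bad, so I judged that side from its previous reading, a near-zero side force and the depth.

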